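# Set the slicer's cutting gap with a gauge

## Robot

A 7-joint arm with a two-finger parallel gripper is mounted at the origin on a cart in front of the work surface, level with it; the furniture and walls round the work are solid. World frame = base frame: x ahead of the robot, y to its left, z up, the work surface at z = 0. Lengths are in m, angles in rad, forces in N, time in s.
With the tool pointing down it reaches from about 0.425 to 0.95 m from the base axis. Payload 4.7 kg.
Tool frame: the origin (TCP) lies between the finger pads; the fingertips stand 25 mm ahead of it and the grasp point (between the pads) lies 6 mm ahead of it; z points along the fingers, y is the line along which they close (so a half turn about z gives the same grasp; the last joint's range is limited). The gripper opens to 85 mm and grips with 20 to 120 N. Pads are 22 mm wide; open, the fingers measure 114 mm over their backs; the gripper's body (76 mm by 85 mm) begins 54 mm behind the grasp point. The pads swing forward as they close: fully open they stand 13 mm farther back than shut.
Start: joints at [1.313, 0.469, -0.049, 1.532, 0.024, 1.141, -0.082], TCP at [0.153, -0.657, 0.256] pointing down, gripper open.
Joint ranges: [-2.59, 2.59], [-0.33, 1.99], [-1.39, 1.29], [0.1, 2.45], [-1.04, 4.18], [0.21, 1.99], [-2.66, 2.66]. Speed limits (rad/s): [2.57, 2.57, 3.14, 3.14, 3.14, 3.14, 3.14].

## Interface

Orientations are given as a 3x3 rotation matrix whose columns are the frame's x, y, z axes.
In Python, from rig import * gives the robot as it stands. Calls block until the motion is done:
- movep(position, orientation): joint-space move of the TCP to a pose.
- move_l(position, attitude=None, feed=0.15, until_force=None): straight line of the TCP; attitude=None keeps the orientation; feed is the mean speed in m/s. With until_force (N) it stops when the force on the tool has changed by that much, and returns True; else False.
- move_joints(angles): joint-space move.
- command_gripper(opening, newtons=None): finger opening in m; newtons is the grip in N (None keeps the last); returns when the fingers have stopped.
- sleep(seconds).
- inverse_kinematics(position, orientation): joint angles nearest the present ones, or None.
- sense(): the state.
- camera(name): name is "scene" or "top" or "wrist"; returns (picture, depth): 384x512x3 uint8, red, green, blue; 384x512 float32, m along the optical axis (not along the pixel's ray), 0 where there is no reading.
- camera_params(name): a dict with "K" (3x3 intrinsics, pixels), "position" and "rotation" of the camera in the world; the wrist camera has in their place "tool_from_camera" (4x4, takes a point from camera to tool coordinates, whose origin is the TCP and whose axes are the flange's). Camera axes: x right, y down, z forward; pixel columns grow to the right and rows downward; lengths in m; the calibration is good to about 2 mm. A picture is of the moment at which its call begins: read the wrist's pose just before it. camera_params takes no time and is no camera call.
A pose or a line that the arm cannot do raises Unreachable and nothing moves.
- finish_job(): hands the job in; it is judged then, once.
The state is a dict: "time_s": time; "joint_pos": joint angles; "qd": joint speeds; "joint_efforts": joint torques, N m; "position": TCP position; "tcp_rot": TCP orientation; "wrist_force": force on the tool from outside, world axes, zero at the start; "ft_torque": the same for the moment, N m; "finger_gap": finger opening in m; "gripper_force": force on a finger pad.
Only numpy, scipy, OpenCV 4.12 (cv2) and the standard library are available. Lean on these libraries where they do the work, as an engineer would, in place of code of your own. Each camera call takes 0.05 s, during which the arm holds its last target. There are 200 camera calls.

## Task

Set the vegetable slicer to its thin cut with the red-handled gauge: slide the gauge's blade flat into the gap under the raised cutting bar until the black line across the blade is level with the bar's front face, then press the orange pad down until the bar rests on the blade. Leave the gauge lying there under the bar, and do not knock over the spice jars.

Things in the scene. Friction and masses are not known exactly. Their poses are not given: they have to be found in the camera images.
- red_gauge: Red-handled gap gauge, the one to use, loose: flat brass-coloured blade 6 x 40 x 148 mm with an upright red handle 30 (x) x 14 (y) mm, top 56 mm above the underside; 22 mm wide collar in its lowest 4 mm. Origin: underside, below the handle's centre. x along the blade to its free end at 130 mm (other end -18 mm), z up. 4 mm wide black line across it, centred at x 85 mm
- red_gauge_line (a point): middle of the black line on the red gauge, on the blade's upper face (gauge frame: x 85 mm, y 0, z 6 mm); axes as the gauge's
- blue_gauge: Blue-handled gap gauge, the wrong one, loose: flat brass-coloured blade 9 x 40 x 148 mm with an upright blue handle 30 (x) x 14 (y) mm, top 59 mm above the underside; 22 mm wide collar in its lowest 4 mm. Origin: underside, below the handle's centre. x along the blade to its free end at 130 mm (other end -18 mm), z up. 4 mm wide black line across it, centred at x 85 mm
- slicer: vegetable slicer, fixed: flat white bed with steel top, 230 (x) x 90 mm, top 22 mm above the worktop. Origin on the worktop under its centre; x from the open front (robot's side) through the gap to the rear, z up. Two grey cheeks at x 6.5 to 44 mm, 15 mm thick, rise 42 mm above the bed beside a 48 mm wide throat; the cutting bar slides between them
- slicer_mouth (a point): point on the bed's top, mid-throat, straight below the lower front edge of the cutting bar (slicer frame: x 15 mm, y 0, z 22 mm); axes as the slicer's; x is the direction of insertion
- bar (a joint): cutting bar (steel, 26 mm in x, 46 mm wide), m, grows as pressed down: gap over the bed = 14 mm minus this (0.008 = gap of 6 mm, on the red gauge; end stop 0.011). Starts at 0.001 to 0.004, stays where left, moves at about 3 N
- bar_pad (a point): centre of the top of the orange pad on the cutting bar (pad 32 mm in x by 46 mm in y, 46 mm above the bar's underside, above the cheeks); moves with the bar
- herb_jar: green-capped spice jar, loose bystander, 45 mm wide, 108 mm tall, standing; origin at the centre of its foot, z up
- spice_jar: red-capped spice jar, loose bystander, 47 mm wide, 97 mm tall, standing; origin at the centre of its foot, z up
There are look-alikes about, which are no part of the job. What is shaped like the red_gauge but pink or turquoise is not meant.

How it is judged:
By the outcome, as a careful person would: the job done as asked, in the order asked, and still so for the second after the job is handed in, with the robot touching nothing.
It also fails if it takes over 58 s, if anything falls off the work surface, if the arm or the gripper's body presses on something with over 40 N, if the wrist force passes 120 N, or if a joint passes its speed limit or range.

## Working session

There is one attempt and no reset: what is moved stays moved. The work goes in short steps, each a Python script; the robot and the scene stay as the last script left them, time stands still between calls to the robot, and variables do not carry over. Pictures are saved under pics/ and viewed, at most 10 in all, crops included, and the job is handed in when it is done.

```bash
mkdir -p pics; ls; python3 - <<'E'
from rig import *
import cv2,numpy as np
s=sense();print(s['time_s'],s['position'],s['tcp_rot'],s['finger_gap'])
ims=[]
for n in("scene","top"):
    p,d=camera(n);np.savez(f'/tmp/{n}.npz',p=p,d=d);cv2.imwrite(f'pics/{n}0.png',p[:,:,::-1]);q=camera_params(n);print(n,q)
E
```

```text
pics
0.0 [ 0.15298719 -0.65687947  0.25523482] [[ 9.73937251e-01  2.26817078e-01 -4.94014191e-04]
 [ 2.26817612e-01 -9.73935340e-01  1.92977203e-03]
 [-4.34326249e-05 -1.99152799e-03 -9.99998016e-01]] 0.08531353616368877
scene {'K': array([[382.87441039,   0.        , 260.57440993],
       [  0.        , 382.87441039, 183.76319955],
       [  0.        ,   0.        ,   1.        ]]), 'position': array([ 0.54101119, -1.0801139 ,  0.70645021]), 'rotation': array([[ 0.99971329, -0.02379247,  0.00269457],
       [-0.01430992, -0.5034341 ,  0.86391512],
       [-0.01919814, -0.86370598, -0.50363023]])}
top {'K': array([[449.6766301 ,   0.        , 259.62599446],
       [  0.        , 449.6766301 , 191.77717698],
       [  0.        ,   0.        ,   1.        ]]), 'position': array([0.45984696, 0.03257269, 1.48722577]), 'rotation': array([[ 2.33537253e-02, -9.98226275e-01,  5.47622844e-02],
       [-9.99725008e-01, -2.34350023e-02, -8.42401722e-04],
       [ 2.12426179e-03, -5.47275519e-02, -9.98499065e-01]])}
```

View pics/scene0.png

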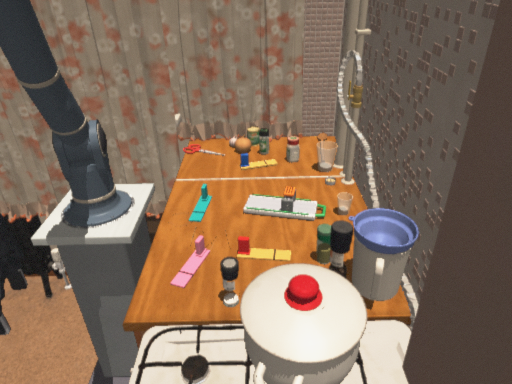

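View pics/top0.png

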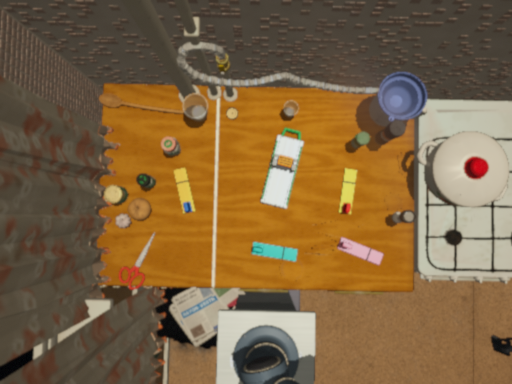

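The scene picture shows the red gauge at about (262,250), the slicer at (284,207) and the blue gauge at (255,160). In the top view the red gauge is at (348,190) with its handle at (346,208) towards the robot, and the slicer is at (283,170) with its front at (276,205). Next I'll get rough positions and look with the wrist camera.

```bash
cat > h.py <<'E'
import cv2,numpy as np
def ray(K,R,t,px):
    px=np.atleast_2d(px).astype(float)
    d=np.c_[(px-[K[0,2],K[1,2]])/[K[0,0],K[1,1]],np.ones(len(px))]
    return np.asarray(t),d@np.asarray(R).T
def onplane(cam,px,z):
    o,d=ray(*cam,px); return o+d*((z-o[2])/d[:,2])[:,None]
def fixcam(q): return q['K'],q['rotation'],q['position']
def wristcam(q,s):
    T=np.eye(4);T[:3,:3]=s['tcp_rot'];T[:3,3]=s['position'];C=T@q['tool_from_camera'];return q['K'],C[:3,:3],C[:3,3]
def project(cam,P):
    K,R,t=cam;c=(np.atleast_2d(P)-t)@R;u=c@K.T;return u[:,:2]/u[:,2:]
def tri(cams,pxs):
    A=np.zeros((3,3));b=np.zeros(3)
    for c,p in zip(cams,pxs):
        o,d=ray(*c,p);d=d[0]/np.linalg.norm(d[0]);M=np.eye(3)-np.outer(d,d);A+=M;b+=M@o
    return np.linalg.solve(A,b)
def mask(p,h0,h1,s=110,v=60):
    h=cv2.cvtColor(p,cv2.COLOR_RGB2HSV).astype(int);H=h[...,0]
    m=((H>=h0)&(H<=h1)) if h0<=h1 else ((H>=h0)|(H<=h1))
    return (m&(h[...,1]>=s)&(h[...,2]>=v)).astype(np.uint8)
def blobs(m,amin=20):
    n,l,st,c=cv2.connectedComponentsWithStats(m);return [(c[i],st[i],l==i) for i in range(1,n) if st[i,4]>=amin]
E
python3 - <<'E'
from rig import *
from h import *
q=camera_params('top');c=fixcam(q);z=np.load('/tmp/top.npz');p,d=z['p'],z['d']
for n,px,h in(('handle',(346,208),.05),('bladeend',(350,170),.006),('bladerear',(346,213),.006),('slicfrontL',(262,203),.022),('slicfrontR',(287,208),.022),('pad',(285,161),.07),('herb',(362,139),.1),('pepper',(396,128),.1),('pepper2',(406,216),.1),('pink',(345,245),.05),('pink2',(382,257),0),('spice',(170,146),.09)):
    print(n,onplane(c,px,h)[0].round(3), 'depthz',(c[2]+ray(*c,px)[1][0]*d[px[1],px[0]]).round(3))
print(camera_params('wrist'))
E
```

```text
handle [ 0.493 -0.246  0.05 ] depthz [ 0.493 -0.246  0.048]
bladeend [ 0.62  -0.266  0.006] depthz [ 0.621 -0.266  0.004]
bladerear [ 0.478 -0.255  0.006] depthz [ 0.478 -0.258 -0.011]
slicfrontL [0.504 0.023 0.022] depthz [ 0.505  0.023 -0.009]
slicfrontR [ 0.489 -0.059  0.022] depthz [ 0.49  -0.061 -0.003]
pad [ 0.637 -0.047  0.07 ] depthz [ 0.636 -0.046  0.078]
herb [ 0.708 -0.283  0.1  ] depthz [ 0.706 -0.281  0.11 ]
pepper [ 0.745 -0.389  0.1  ] depthz [ 0.729 -0.366  0.176]
pepper2 [ 0.472 -0.421  0.1  ] depthz [ 0.472 -0.414  0.124]
pink [ 0.376 -0.244  0.05 ] depthz [ 0.376 -0.243  0.057]
pink2 [ 0.336 -0.376  0.   ] depthz [ 0.336 -0.377 -0.002]
spice [0.673 0.315 0.09 ] depthz [0.672 0.314 0.097]
{'K': array([[326.81823728,   0.        , 252.57219875],
       [  0.        , 326.81823728, 196.87577858],
       [  0.        ,   0.        ,   1.        ]]), 'tool_from_camera': array([[ 9.38259155e-05, -9.48759890e-01, -3.15997885e-01,
         8.23225842e-02],
       [ 9.99999995e-01,  9.50545110e-05,  1.15254178e-05,
        -6.73258962e-04],
       [ 1.91021703e-05, -3.15997884e-01,  9.48759894e-01,
        -1.16939141e-01],
       [ 0.00000000e+00,  0.00000000e+00,  0.00000000e+00,
         1.00000000e+00]])}
```

```bash
python3 - <<'E'
from rig import *
from h import *
R=np.array([[-1,0,0],[0,1,0],[0,0,-1.]])
for i,pos in enumerate([(0.50,-0.21,0.27),(0.51,-0.06,0.27)]):
    movep(pos,R) if i==0 else move_l(pos,feed=.2)
    sleep(.2); s=sense();p,d=camera('wrist');cam=wristcam(camera_params('wrist'),s)
    np.savez(f'/tmp/w{i}.npz',p=p,d=d,K=cam[0],R=cam[1],t=cam[2]);cv2.imwrite(f'pics/w{i}.png',p[:,:,::-1]);print(s['time_s'],s['position'],s['joint_pos'].round(2))
E
```

```text
2.3417 [ 0.49985589 -0.21069298  0.26987421] [ 0.97  0.34 -0.81  1.8   0.28  1.12  1.63]
3.4917 [ 0.50994934 -0.06138507  0.2698214 ] [ 0.76  0.3  -0.87  1.86  0.26  1.1   1.36]
```

View pics/w0.png

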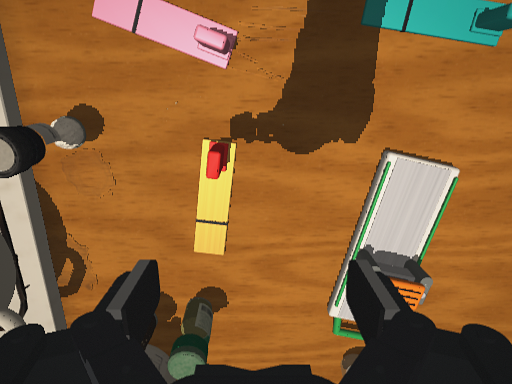

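View pics/w1.png

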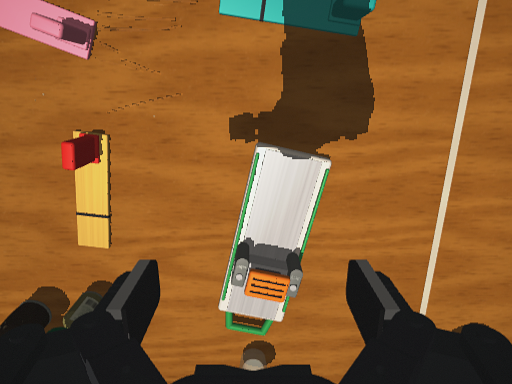

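Wrist view 0 shows the red gauge's blade from (203,140) to (210,253), with the line at (211,221) and the handle at (216,160). Wrist view 1 shows the slicer's front edge from (257,145) to (330,158), the orange pad at (268,286), the cheeks at (242,272) and (294,278), and green strips along the sides. Now I'll measure.

```bash
cat > meas.py <<'E'
from h import *
W=[np.load(f'/tmp/w{i}.npz') for i in (0,1)]
cams=[(w['K'],w['R'],w['t']) for w in W]
def big(m): return max(blobs(m,10),key=lambda b:b[1][4])
def sortc(b): # order by row then col
    b=b[np.argsort(b[:,1])];return np.r_[b[:2][np.argsort(b[:2,0])],b[2:][np.argsort(b[2:,0])]]
# gauge
bl=[]
for w in W:
    m=mask(w['p'],22,32,120,120); m=cv2.morphologyEx(m,cv2.MORPH_CLOSE,np.ones((9,9)))
    b=big(m);r=cv2.minAreaRect(np.argwhere(b[2])[:,::-1].astype(np.float32));bl.append(sortc(cv2.boxPoints(r)));print('blade',r,b[1][4])
for k in (2,3): print('blade far corner tri',tri(cams,[b[k] for b in bl]).round(4))
for c,b in zip(cams,bl):
    P=onplane(c,b,.006);f=(P[2]+P[3])/2;r=(P[0]+P[1])/2;a=f-r
    print('free end',f.round(4),'rear',r.round(4),'L',np.linalg.norm(a).round(4),'w',np.linalg.norm(P[2]-P[3]).round(4),'yaw',np.degrees(np.arctan2(a[1],a[0])).round(2))
for w,c in zip(W,cams):
    b=big(mask(w['p'],174,6,150,80));o,d=ray(*c,np.argwhere(b[2])[:,::-1]);P=o+d*w['d'][b[2]][:,None]
    T=P[P[:,2]>np.percentile(P[:,2],90)-.004];r=cv2.minAreaRect(T[:,:2].astype(np.float32));print('red top z',np.median(T[:,2]).round(4),'rect',r,len(T))
# slicer
cs=[]
for w,c in zip(W,cams):
    p=w['p'];h=cv2.cvtColor(p,cv2.COLOR_RGB2HSV)
    o=big(mask(p,5,15,190,150));o_,d=ray(*c,np.argwhere(o[2])[:,::-1]);P=o_+d*w['d'][o[2]][:,None]
    zt=np.median(P[:,2]);r=cv2.minAreaRect(P[np.abs(P[:,2]-zt)<.005][:,:2].astype(np.float32));print('pad z',zt.round(4),r);
    g=[b for b in blobs(mask(p,50,75,130,70),15)];print('green',[(b[0].round(),b[1]) for b in g])
    wh=((h[...,1]<60)&(h[...,2]>140)).astype(np.uint8)
    wb=[b for b in blobs(wh,500)];print('white',[(b[0].round(),b[1]) for b in wb])
E
python3 meas.py
```

```text
blade ((212.55319213867188, 196.53465270996094), (32.900123596191406, 111.53113555908203), 6.519801616668701) 2725
blade ((92.0, 182.5), (93.0, 28.0), 90.0) 1380
blade far corner tri [ 0.6112 -0.2897  0.001 ]
blade far corner tri [ 0.6044 -0.2447  0.0203]
free end [ 0.6218 -0.2702  0.006 ] rear [ 0.478  -0.2488  0.006 ] L 0.1453 w 0.0426 yaw -8.44
free end [ 0.5989 -0.2646  0.006 ] rear [ 0.4817 -0.2461  0.006 ] L 0.1186 w 0.0356 yaw -8.95
red top z 0.0549 rect ((0.4624679684638977, -0.23726965487003326), (0.017987128347158432, 0.1004963219165802), 67.43729400634766) 349
red top z 0.0548 rect ((0.4951331615447998, -0.2507436275482178), (0.013428467325866222, 0.029217323288321495), 81.48433685302734) 369
pad z -0.0008 ((0.592184841632843, -0.15522921085357666), (0.5211003422737122, 0.6473026275634766), 0.1131148412823677)
green [(array([371., 210.]), array([353, 162,  38,  98, 309], dtype=int32)), (array([439., 218.]), array([420, 178,  38,  82, 279], dtype=int32)), (array([341., 290.]), array([336, 274,  11,  32,  85], dtype=int32)), (array([344., 330.]), array([333, 318,  31,  22, 245], dtype=int32))]
white [(array([195.,  50.]), array([165,  33,  62,  34, 553], dtype=int32)), (array([401., 212.]), array([ 329,  153,  130,  167, 6864], dtype=int32)), (array([ 26., 252.]), array([   0,  174,   56,  160, 3499], dtype=int32))]
pad z -0.0008 ((0.6013165712356567, -0.11974900960922241), (0.5889779329299927, 0.519394040107727), 89.78494262695312)
green [(array([241., 224.]), array([222, 153,  37, 147, 398], dtype=int32)), (array([315., 210.]), array([301, 169,  28,  84, 241], dtype=int32)), (array([285., 304.]), array([283, 296,   6,  16,  37], dtype=int32)), (array([247., 326.]), array([226, 312,  47,  23, 369], dtype=int32))]
white [(array([454., 148.]), array([ 420,    0,   67,  315, 2097], dtype=int32)), (array([275., 218.]), array([ 218,  146,  113,  175, 7754], dtype=int32))]
```

```bash
python3 - <<'E'
import cv2,numpy as np
a=cv2.imread('pics/w1.png')[130:350,205:345];cv2.imwrite('pics/c1.png',cv2.resize(a,None,fx=2.7,fy=2.7,interpolation=cv2.INTER_CUBIC))
E
```

```text
(no output)
```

View pics/c1.png

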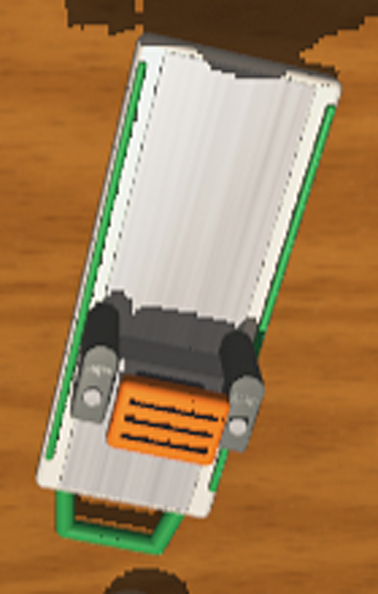

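The crop shows the slicer's bed corners at about (143,40), (338,90), (38,483) and (208,515), the cheeks at (95,390) and (240,405), and the orange pad at (168,420). I'll use the depth points of each level to fit rectangles.

```bash
cat > meas2.py <<'E'
from h import *
def cloud(w):
    c=(w['K'],w['R'],w['t']);v,u=np.mgrid[:384,:512];o,d=ray(*c,np.c_[u.ravel(),v.ravel()])
    return (o+d*w['d'].reshape(-1,1)).reshape(384,512,3)
for i in (0,1):
    w=np.load(f'/tmp/w{i}.npz');P=cloud(w);p=w['p']
    reg=(P[...,0]>.46)&(P[...,0]<.76)&(P[...,1]>-.12)&(P[...,1]<.06)&(np.arange(384)[:,None]<345)
    for n,lo,hi in(('bed',.017,.027),('cheek/pad hi',.055,.1)):
        m=(reg&(P[...,2]>lo)&(P[...,2]<hi)).astype(np.uint8)
        m=cv2.morphologyEx(m,cv2.MORPH_OPEN,np.ones((3,3)))
        b=max(blobs(m),key=lambda b:b[1][4]);Q=P[b[2]];r=cv2.minAreaRect(Q[:,:2].astype(np.float32))
        print(i,n,len(Q),'z',np.percentile(Q[:,2],[10,50,90]).round(4),r)
    m=(mask(p,4,16,170,150)>0)&reg&(P[...,2]>.06);m=cv2.morphologyEx(m.astype(np.uint8),cv2.MORPH_CLOSE,np.ones((5,5)))>0
    Q=P[m];z=np.median(Q[:,2]);Q=Q[np.abs(Q[:,2]-z)<.004];print(i,'pad',z.round(4),len(Q),cv2.minAreaRect(Q[:,:2].astype(np.float32)))
    # table, gauge line
    t=P[(np.abs(P[...,1]+.17)<.02)&(np.abs(P[...,0]-.55)<.04)];print('table z',np.median(t[:,2]).round(4))
    g=(P[...,1]<-.22)&(P[...,1]>-.3)&(P[...,0]>.47)&(P[...,0]<.64);y=g&(mask(p,20,34,110,70)>0)
    print('blade z',np.median(P[y][:,2]).round(4))
    hull=np.zeros((384,512),np.uint8);cv2.fillConvexPoly(hull,cv2.convexHull(np.argwhere(cv2.morphologyEx(y.astype(np.uint8),cv2.MORPH_OPEN,np.ones((3,3))))[:,::-1].astype(np.int32)),1)
    k=(hull>0)&(p.max(2)<80)&(P[...,0]>.54);Q=onplane((w['K'],w['R'],w['t']),np.argwhere(k)[:,::-1],.006);print('line',Q.mean(0).round(4),len(Q))
E
python3 meas2.py
```

```text
0 bed 7766 z [0.0197 0.0211 0.0228] ((0.565546989440918, -0.02931499108672142), (0.08914916962385178, 0.14026930928230286), 76.74787902832031)
0 cheek/pad hi 827 z [0.0619 0.0778 0.0794] ((0.6346319317817688, -0.03439294919371605), (0.05788140743970871, 0.03603692352771759), 74.39684295654297)
0 pad 0.0787 472 ((0.6302202939987183, -0.03484852612018585), (0.04823394492268562, 0.024569332599639893), 38.063385009765625)
table z -0.0007
blade z 0.0052
line [ 0.5794 -0.2616  0.006 ] 55
1 bed 9518 z [0.0197 0.0211 0.0228] ((0.6219028830528259, -0.04207417368888855), (0.08974290639162064, 0.25613144040107727), 76.78397369384766)
1 cheek/pad hi 1530 z [0.0626 0.0781 0.0794] ((0.6355664134025574, -0.037037983536720276), (0.06219688430428505, 0.03716645762324333), 78.05583953857422)
1 pad 0.0787 993 ((0.6363934874534607, -0.04508771747350693), (0.04554873704910278, 0.03160065412521362), 77.60540771484375)
table z -0.0008
blade z 0.0052
line [ 0.5796 -0.2615  0.006 ] 65
```

```bash
cat >> h.py <<'E'
def Rd(yaw):
    a,b=-np.cos(yaw),-np.sin(yaw);return np.array([[a,b,0],[b,-a,0],[0,0,-1.]])
GY,SY=np.radians(-8.5),np.radians(-13.2)
SD=np.array([np.cos(SY),np.sin(SY),0]);MOUTH=np.array([.6238,-.0427,0])
HZ=.040 # TCP above gauge underside when grasped
E
python3 - <<'E'
from rig import *
from h import *
def st(t): s=sense();print(t,round(s['time_s'],2),s['position'].round(4),'gap',round(s['finger_gap'],4),'gf',s['gripper_force'],'F',np.round(s['wrist_force'],1));return s
g=np.array([.495,-.2508,0])
command_gripper(.06)
movep(g+[0,0,.14],Rd(GY)); move_l(g+[0,0,HZ],feed=.12);st('at')
command_gripper(0,40);sleep(.1);st('grip')
move_l(g+[0,0,HZ+.05],feed=.12);st('lift')
h=MOUTH-(.085+.065)*SD
move_l(h+[0,0,HZ+.05],Rd(SY),feed=.15);st('pre')
p,d=camera('scene');cv2.imwrite('pics/s1.png',cv2.resize(p[120:300,150:400,::-1],None,fx=3,fy=3))
E
```

```text
at 5.83 [ 0.4957 -0.2508  0.0407] gap 0.0601 gf 0.0 F [ 0.9  0.7 -0.2]
grip 6.4 [ 0.4953 -0.251   0.0405] gap 0.0134 gf 40.0821715593338 F [-1.1 -0.2  4.6]
lift 6.97 [ 0.4945 -0.2508  0.0896] gap 0.0135 gf 39.28788721561432 F [ 0.9  0.8 -1.5]
pre 8.73 [ 0.4778 -0.0092  0.0899] gap 0.0137 gf 45.251778960227966 F [ 1.  -0.5 -1.6]
```

View pics/s1.png

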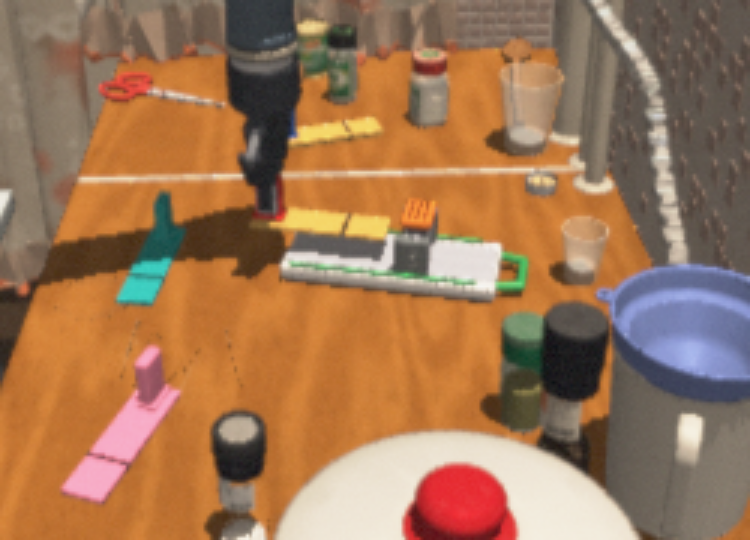

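The gauge is held flat at the crop's (320,225), lined up behind the slicer. I'll check its tilt from depth, then insert it.

```bash
python3 - <<'E'
from rig import *
from h import *
def st(t): s=sense();print(t,round(s['time_s'],2),s['position'].round(4),'gap',round(s['finger_gap'],4),'F',np.round(s['wrist_force'],1));return s
def blade(n):
    p,d=camera(n);c=fixcam(camera_params(n));m=mask(p,20,34,110,70)>0;u=np.argwhere(m)[:,::-1];o,dd=ray(*c,u);P=o+dd*d[m][:,None]
    k=(P[:,0]>.45)&(P[:,0]<.66)&(abs(P[:,1]+.03)<.08)&(d[m]>0);P=P[k];r=P-(MOUTH-.15*SD);x=r@SD;A=np.c_[x,np.ones(len(x))]
    f=np.linalg.lstsq(A,P[:,2],rcond=None)[0];print(n,len(P),'slope,z0',f.round(4),'x',x.min().round(3),x.max().round(3),'lat',np.median(r@[-SD[1],SD[0],0]).round(4))
blade('scene');blade('top')
h=MOUTH-.15*SD
move_l(h+[0,0,HZ+.0245],feed=.1);st('low')
h=MOUTH-.105*SD;print(move_l(h+[0,0,HZ+.0245],feed=.05,until_force=10));st('in1')
blade('top')
E
```

```text
scene 200 slope,z0 [-0.0341  0.0582] x 0.016 0.128 lat -0.0043
top 241 slope,z0 [-1.8363  0.2467] x 0.034 0.191 lat 0.0046
low 9.29 [ 0.4775 -0.0084  0.0642] gap 0.0137 F [ 0.2 -0.2 -0.6]
False
in1 10.34 [ 0.5211 -0.0186  0.0644] gap 0.0134 F [-0.1 -0.  -0.6]
top 94 slope,z0 [-4.2982  0.6327] x 0.08 0.192 lat 0.008
```

```bash
python3 - <<'E'
from rig import *
from h import *
def st(t): s=sense();print(t,round(s['time_s'],2),s['position'].round(4),'gap',round(s['finger_gap'],4),'F',np.round(s['wrist_force'],1));return s
h=MOUTH-.085*SD;print(move_l(h+[0,0,HZ+.0245],feed=.04,until_force=10));st('in2')
print(move_l(h+[0,0,HZ+.0205],feed=.01,until_force=3));st('down')
command_gripper(.05);st('open')
move_l(h+[0,0,.16],feed=.15)
v=np.array([.47,-.01,.24]);move_l(v,Rd(SY),feed=.2);sleep(.2)
s=st('view');p,d=camera('wrist');cam=wristcam(camera_params('wrist'),s);np.savez('/tmp/w2.npz',p=p,d=d,K=cam[0],R=cam[1],t=cam[2])
c=project(cam,MOUTH+[0,0,.028])[0].astype(int);print('mouth px',c)
a=p[max(c[1]-110,0):c[1]+70,max(c[0]-90,0):c[0]+90,::-1];print('crop off',c-[90,110]);cv2.imwrite('pics/c2.png',cv2.resize(a,None,fx=3.3,fy=3.3,interpolation=cv2.INTER_CUBIC))
E
```

```text
False
in2 11.04 [ 0.5409 -0.0232  0.0644] gap 0.0137 F [ 0.2  0.5 -1. ]
True
down 11.35 [ 0.541  -0.0232  0.0625] gap 0.0134 F [-0.1  0.4  6. ]
open 11.79 [ 0.5401 -0.0235  0.0616] gap 0.05 F [0.2 0.8 0.1]
view 13.49 [ 0.4701 -0.0102  0.2389] gap 0.05 F [ 0.2 -0.8  0.8]
mouth px [254 300]
crop off [164 190]
```

View pics/c2.png

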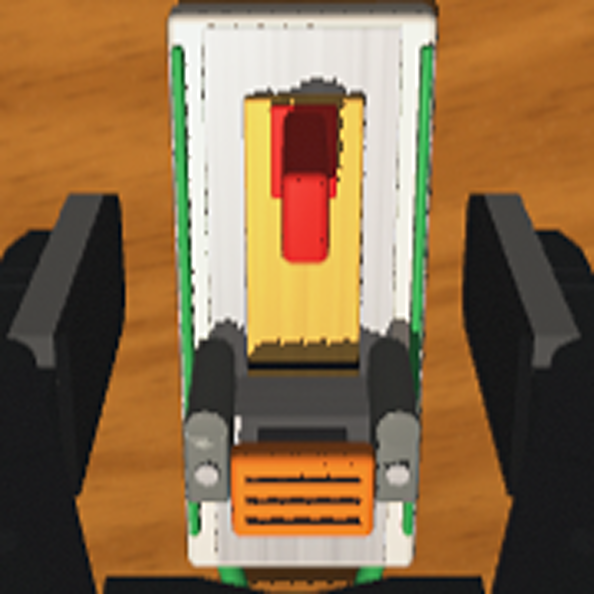

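The blade is under the bar, centred between the cheeks. The black line shows at the crop's y≈360–370, right at the bar's dark front face. I'll quantify that along the midline.

```bash
python3 - <<'E'
from h import *
w=np.load('/tmp/w2.npz');c=(w['K'],w['R'],w['t']);N=np.array([-SD[1],SD[0],0])
hsv=cv2.cvtColor(w['p'],cv2.COLOR_RGB2HSV)
for lat in(-.012,0,.012):
    xs=np.arange(-.010,.0145,.001);px=project(c,MOUTH+xs[:,None]*SD+lat*N+[0,0,.028]).astype(np.float32)
    v=cv2.remap(w['p'],px[:,:1],px[:,1:],cv2.INTER_LINEAR)[:,0];print(lat,[f'{int(x*1000)}:{a}/{b}/{e}' for x,(a,b,e) in zip(xs,v)])
# blade rear end and bed front on midline
for n,z,xs in(('blade rear',.028,np.arange(-.112,-.094,.001)),('bed front',.022,np.arange(-.14,-.12,.001))):
    for lat in((-.015,.015) if z>.025 else (-.01,.01)):
        px=project(c,MOUTH+xs[:,None]*SD+lat*N+[0,0,z]).astype(np.float32);v=cv2.remap(w['p'],px[:,:1],px[:,1:],cv2.INTER_LINEAR)[:,0]
        print(n,lat,[f'{round(x*1000)}:{a}/{e}' for x,(a,b,e) in zip(xs,v)])
# lateral edges of blade
m=(mask(w['p'],20,34,110,70)>0);m=cv2.morphologyEx(m.astype(np.uint8),cv2.MORPH_OPEN,np.ones((3,3)))
Q=onplane(c,np.argwhere(m)[:,::-1],.028)-MOUTH;x=Q@SD;y=Q@N;k=(x>-.12)&(x<.02)&(abs(y)<.04);x,y=x[k],y[k]
for a in(-.09,-.06,-.03,-.01):
    j=abs(x-a)<.006;print('edges at',a,np.percentile(y[j],[1,99]).round(4))
print('x range',np.percentile(x,[.5,99.5]).round(4))
# depth at line neighbourhood
v,u=np.mgrid[:384,:512];o,d=ray(*c,np.c_[u.ravel(),v.ravel()]);P=o+d*w['d'].reshape(-1,1);r=P-MOUTH;k=(abs(r@N)<.01)&(P[:,2]>.036)&(P[:,2]<.062)&(abs(r@SD)<.02)
print('bar face x',np.percentile((r@SD)[k],[10,50,90]).round(4),k.sum())
E
```

```text
-0.012 ['-10:168/125/58', '-9:95/72/37', '-8:97/75/38', '-7:100/77/39', '-6:101/78/39', '-5:102/78/40', '-4:104/79/40', '-3:94/72/37', '-2:67/52/30', '-1:26/25/23', '0:15/17/21', '0:31/28/24', '1:83/64/33', '2:93/72/38', '3:90/73/47', '4:77/70/61', '5:72/69/67', '6:71/69/68', '7:71/69/67', '8:71/69/67', '9:72/70/68', '10:73/71/69', '11:73/71/69', '12:72/70/68', '13:72/70/68']
0 ['-10:135/101/48', '-9:94/72/37', '-8:96/74/38', '-7:99/76/38', '-6:100/77/39', '-5:101/78/39', '-4:104/79/40', '-3:94/72/37', '-2:67/51/29', '-1:29/25/22', '0:15/16/20', '0:28/25/23', '1:81/62/33', '2:93/72/37', '3:90/73/47', '4:78/69/62', '5:73/69/67', '6:71/69/68', '7:71/69/67', '8:72/69/68', '9:72/70/68', '10:72/70/68', '11:73/71/68', '12:72/71/68', '13:72/70/68']
0.012 ['-10:173/128/59', '-9:101/77/39', '-8:101/77/40', '-7:103/79/40', '-6:104/80/40', '-5:105/80/40', '-4:106/81/40', '-3:96/74/37', '-2:70/53/30', '-1:29/26/23', '0:15/17/21', '0:28/27/24', '1:82/64/33', '2:95/74/38', '3:92/75/48', '4:78/71/62', '5:72/69/67', '6:71/69/68', '7:71/69/68', '8:72/69/68', '9:72/70/69', '10:73/71/70', '11:73/72/70'
[... 785 characters left out ...]
140', '-129:211/181', '-128:237/215', '-127:232/216', '-126:225/215', '-125:230/223', '-124:237/231', '-123:239/233', '-122:238/233', '-121:238/233', '-120:238/233']
bed front 0.01 ['-140:180/44', '-139:127/34', '-138:73/25', '-137:78/25', '-136:77/23', '-135:77/29', '-134:82/53', '-133:86/72', '-132:93/82', '-131:117/101', '-130:164/141', '-129:211/179', '-128:235/212', '-127:231/214', '-126:219/206', '-125:222/212', '-124:230/222', '-123:233/225', '-122:233/224', '-121:233/224', '-120:232/224']
edges at -0.09 [-0.0182  0.0202]
edges at -0.06 [-0.0175  0.0197]
edges at -0.03 [-0.0179  0.0202]
edges at -0.01 [-0.0181  0.0193]
x range [-0.1014 -0.0117]
bar face x [-0.0005  0.0005  0.0042] 322
```

The line's centre is within about 0.5 mm of the bar's front face, and the blade is straight and centred. Now I'll press the pad.

```bash
python3 - <<'E'
from rig import *
from h import *
def st(t): s=sense();print(t,round(s['time_s'],2),s['position'].round(4),'F',np.round(s['wrist_force'],1));return s
pad=MOUTH+.013*SD
command_gripper(0,30)
movep(pad+[0,0,.135],Rd(SY));st('above')
print(move_l(pad+[0,0,.094],feed=.02,until_force=15));st('pressed');sleep(.2);st('held')
move_l(pad+[0,0,.16],feed=.1)
v=np.array([.47,-.01,.24]);movep(v,Rd(SY));command_gripper(.08);sleep(.3)
s=st('view');p,d=camera('wrist');c=wristcam(camera_params('wrist'),s)
N=np.array([-SD[1],SD[0],0]);vv,u=np.mgrid[:384,:512];o,dd=ray(*c,np.c_[u.ravel(),vv.ravel()]);P=o+dd*d.reshape(-1,1);r=P-MOUTH
k=(abs(r@SD-.013)<.012)&(abs(r@N)<.015)&(P[:,2]>.05);print('pad z',np.median(P[k,2]).round(4),k.sum())
for lat in(-.012,0.012):
    xs=np.arange(-6,8);px=project(c,MOUTH+xs[:,None]*.001*SD+lat*N+[0,0,.028]).astype(np.float32)
    print([f'{x}:{a}/{e}' for x,(a,b,e) in zip(xs,cv2.remap(p,px[:,:1],px[:,1:],cv2.INTER_LINEAR)[:,0])])
q=project(c,MOUTH+[0,0,.028])[0].astype(int);cv2.imwrite('pics/c3.png',cv2.resize(p[q[1]-110:q[1]+70,q[0]-90:q[0]+90,::-1],None,fx=3.3,fy=3.3,interpolation=cv2.INTER_CUBIC))
E
```

```text
above 14.89 [ 0.636  -0.0449  0.1356] F [-0.4  1.4  1.2]
True
pressed 16.53 [ 0.6365 -0.0457  0.0992] F [-0.3 -0.3  3.7]
held 16.73 [ 0.6364 -0.0457  0.0991] F [-1.5 -0.5  5.3]
view 19.32 [ 0.47 -0.01  0.24] F [-0.1 -0.3  0.4]
pad z 0.0733 625
['-6:99/38', '-5:100/39', '-4:102/39', '-3:93/36', '-2:67/28', '-1:27/20', '0:34/36', '1:65/62', '2:72/68', '3:71/67', '4:70/66', '5:70/66', '6:71/67', '7:71/67']
['-6:102/39', '-5:102/40', '-4:104/40', '-3:95/37', '-2:69/29', '-1:27/19', '0:34/35', '1:65/62', '2:72/68', '3:72/67', '4:71/66', '5:71/67', '6:71/68', '7:71/68']
```

View pics/c3.png

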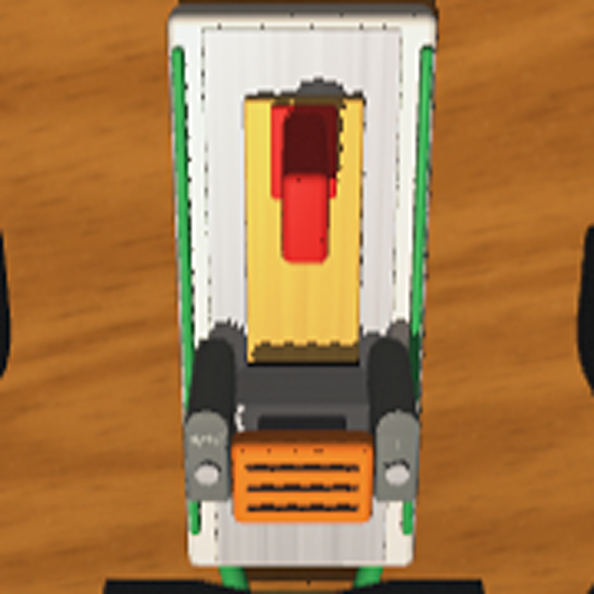

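The bar's face now meets the blade at the middle of the black line. The pad sits at 74 mm, which is a 6 mm gap, and the gauge hasn't moved. Handing in.

```bash
python3 -c "
from rig import *
print(finish_job())"
```

```text
the job is handed in; nothing more can be done
None
```

The job is handed in: the red gauge lies flat under the bar with its black line level with the bar's front face (within about 0.5 mm). The bar is pressed down onto the blade at a gap of about 6 mm, the arm stayed clear of the spice jars, and it took about 19 s of robot time.

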